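Purge the watch-movement dust case and hold its cover at the pointer

TASK

The watchmaker wants to reach under the clear cover of the dust case on the bench. With the cover still shut, push the green purge button fully down and let it come up again, then lift the cover by its blue grip until it lines up with the red pointer on the side scale, and finish holding it steady there: it falls shut by itself, so do not let go. Do not move the pointer, the tool block, the loupe or the parts dish.

Things in the scene. Friction and masses are not known exactly. Their poses are not given: they have to be found in the camera images.
- case: Grey open-topped dust case, 170 deep (x) x 220 wide (y) x 60 mm high, fixed, watch movements inside. Origin: centre of its underside; x points from its slotted front (robot's side) to the hinge side, y to its left, z up; yaw within 0.3 rad. On its +y side a white arc scale stands 126 to 132 mm from the middle plane, 170 mm radius about the hinge, up to 230 mm above the bench.
- cover (a joint): Hinge angle of the clear cover in rad: 0 shut (level), growing as the front edge rises, stop at 1.35. The hinge turns freely: gravity shuts the cover from any angle. The cover weighs roughly 0.35 kg (varies by a third), so about 2 N lifts it at the grip.
- cover_hinge (a point): Point on the hinge axis of the cover, in the middle of its width. The axis is parallel to the case's y axis, 85 mm behind the case's centre and 63 mm above the bench. The frame turns with the cover (x from front edge to hinge).
- cover_handle (a point): Centre of the blue grip on the clear cover (170 x 220 x 5 mm, aluminium edges): a round bar 18 mm in diameter, 36 mm long, parallel to the hinge, on a 12 mm stem. It is 140 mm forward of the hinge, 40 mm above it: 103 mm above the bench when shut, 37 mm above the cover's face. Pinched on its flat ends, tool down, it pivots in the pads as the cover swings. Frame turns with the cover.
- mark (a joint): Angle of the red pointer in rad, on the same hinge axis and with the same zero as the cover: the cover is at the mark when cover equals this. It differs from run to run (0.5 to 1.05) and is stiff; it must not be moved.
- mark_tip (a point): Free end of the red pointer, a bar 150 x 5 x 8 mm that runs from the hinge axis forward along the cover's left edge, 121 mm from the middle plane of the case. The frame turns with the pointer (x from tip to hinge).
- pod: Grey button box 80 x 70 x 36 mm high, fixed to the bench on one side of the case or the other; origin at the centre of its underside. A small yellow lamp and the button are on its top.
- purge (a joint): Travel of the green spring button in m: 0 up, 0.006 fully down. Needs about 5 N to reach the bottom; springs back.
- purge_top (a point): Centre of the top face of the green button, 32 mm in diameter, facing up, 58 mm above the bench when up, 8 mm towards the robot from the middle of the button box. Moves down with the button.
- toolblock: Loose wooden block 60 x 90 x 32 mm with small screwdrivers upright in it, 100 mm high over all; origin at the centre of its underside. Leave it alone.
- loupe: Loose blue eyeglass, 34 mm in diameter, 30 mm high, in front of the case; origin at the centre of its underside. Leave it alone.
- partsdish: Loose green glass dish, 52 mm in diameter, 22 mm high, in front of the case; origin at the centre of its underside. Leave it alone.

How it is judged:
By the outcome, as a careful person would: the job done as asked, in the order asked, and still so for the second after the job is handed in, while the arm keeps its last pose, push and grip.
It also fails if it takes over 59 s, if anything falls off the work surface, if the arm or the gripper's body presses on something with over 40 N, if the wrist force passes 120 N, or if a joint passes its speed limit or range.

ROBOT

A 7-joint arm with a two-finger parallel gripper is mounted at the origin on the work surface. World frame = base frame: x ahead of the robot, y to its left, z up, the work surface at z = 0. Lengths are in mm, angles in rad, forces in N, time in s.
With the tool pointing down it reaches from about 350 to 900 mm from the base axis. Payload 8.1 kg.
Tool frame: the origin (TCP) lies on the centre line of the jaws, within the pads' length; the fingertips stand 8 mm ahead of it and the grasp point (between the pads) lies 11 mm behind it; z points along the fingers, y is the line along which they close (so a half turn about z gives the same grasp; the last joint's range is limited). The gripper opens to 85 mm and grips with 20 to 120 N. Pads are 22 mm wide; open, the fingers measure 114 mm over their backs; the gripper's body (76 mm by 85 mm) begins 54 mm behind the grasp point. The pads swing forward as they close: fully open they stand 13 mm farther back than shut.
Start: joints at [-1.386, 0.434, 0.025, 1.573, -0.012, 1.134, -0.075], TCP at [177.429, 599.299, 239.323] pointing down, gripper open.
Joint ranges: [-2.62, 2.62], [-0.44, 2.09], [-1.27, 1.32], [0.08, 2.57], [-1.32, 4.46], [0.12, 2], [-2.74, 2.74]. Speed limits (rad/s): [2.22, 2.22, 3.01, 3.01, 3.14, 3.14, 3.14].

INTERFACE

Orientations are given as a rotation vector (axis times angle).
In Python, from workcell import robot, grab_frame gives the robot as it stands.
- The arm moves only by the shell command python3 -m jog 'ROWS'. ROWS is a JSON object whose one key "commands" holds a list that holds one entry, the list of rows, each a list of 7 numbers: the turn, a rotation vector about the tool's x, y, z in rad, then the shift along the tool's x, y, z in mm, then the opening, from 0 (shut) to 1 (fully open). In form: {"commands": [[[wx, wy, wz, x, y, z, hand], ...]]}. A call has 1 to 5 rows; each row is the pose to reach, as a shift and turn from the pose commanded when the call began, along the tool's axes at that moment; what a row does not reach only later rows make up. A row lasts 1/8 s, in which the tool goes at most 62.5 mm and 10.7 degrees, less where a joint would pass 70% of its speed; a pose out of reach is approached as far as the arm can. A call with a gripper value outside its range is refused whole. The fingers move at their own pace and stop on an object; the grip force is fixed at half the most. Time passes only in rows, so rows that repeat a pose let the fingers close. It gives the time, the measured TCP pose, the force, the opening and the grip force at its end, in the units of the state.
- robot.observe(): the state, without advancing time (a new reading comes with each control period).
- grab_frame(name): name is "scene" or "side" or "wrist"; returns a dict with "pixels" (384x512x3 uint8, blue, green, red), "intrinsics" (3x3 intrinsics, pixels), "eye" and "attitude" of the camera in the world. Camera axes: x right, y down, z forward; pixel columns grow to the right and rows downward; lengths in mm; the calibration is good to about 2 mm. A picture is of the moment at which its call begins. There is no depth.
- robot.close_job(): hands the job in; it is judged then, once.
The state is a dict: "time_s": time; "joint_pos": joint angles; "qd": joint speeds; "joint_torque": joint torques, N m; "tcp_pos": TCP position; "orientation": TCP orientation; "force": force on the tool from outside, world axes, zero at the start; "wrist_torque": the same for the moment, N m; "opening": finger opening in mm; "finger_force": force on a finger pad.
Only numpy, scipy, OpenCV 4.12 (cv2) and the standard library are available. Lean on these libraries where they do the work, as an engineer would, in place of code of your own. Each camera call takes 0.05 s, during which the arm holds its last target. There are 200 camera calls.

## Working session

There is one attempt and no reset: what is moved stays moved. The work goes in short steps, Python scripts to look and compute and a shell command to move; the robot and the scene stay as the last step left them, time stands still between calls to the robot, and variables do not carry over. Pictures are saved under pics/ and viewed, at most 10 in all, crops included, and the job is handed in when it is done.

```bash
mkdir -p pics; ls; python3 - <<'E'
from workcell import robot, grab_frame
import cv2,pickle
F={}
for n in("scene","side","wrist"):
    f=grab_frame(n);F[n]=f;cv2.imwrite(f"pics/{n}0.png",f["pixels"]);print(n,f["intrinsics"],f["eye"],f["attitude"])
pickle.dump(F,open("f0.pkl","wb"))
print(robot.observe())
E
```

```text
pics
scene [[431.1418161    0.         253.78515084]
 [  0.         431.1418161  187.65589064]
 [  0.           0.           1.        ]] [1140.82514223  342.65961795  859.66239683] [-1.37193853 -2.22482431  0.89069627]
side [[441.13640041   0.         257.77287621]
 [  0.         441.13640041 194.25371487]
 [  0.           0.           1.        ]] [  59.4245706  -647.58926876  726.25220065] [-2.15254236  0.72904824 -0.32513239]
wrist [[275.56176136   0.         250.97200423]
 [  0.         275.56176136 195.40266091]
 [  0.           0.           1.        ]] [ 99.72221935 621.3167173  373.47832616] [2.3005991 1.71945   0.2758334]
{'time_s': 0.15, 'joint_pos': array([-1.38560953,  0.4350856 ,  0.02498761,  1.57387243, -0.01158812,
        1.13398066, -0.07505539]), 'qd': array([-3.51747727e-05, -4.08408930e-03, -5.80461855e-04, -3.36433275e-03,
        7.51415391e-04, -1.15530030e-04, -5.20006367e-04]), 'joint_torque': array([ 2.95397978e-03, -6.70874691e+01,  1.02665082e+00, -3.16445839e+01,
        1.56868907e-02,  9.13248950e-03,  1.80045060e-05]), 'tcp_pos': array([177.34595294, 598.93450556, 238.69836921]), 'orientation': array([-4.50537741e-01, -3.10907210e+00,  1.88561766e-03]), 'force': array([ 0.88401652, -0.54006883,  0.22933788]), 'wrist_torque': array([ 0.04676013, -0.03047568,  0.02536173]), 'finger_force': 0.0, 'opening': 85.44212817934873}
```

View pics/scene0.png

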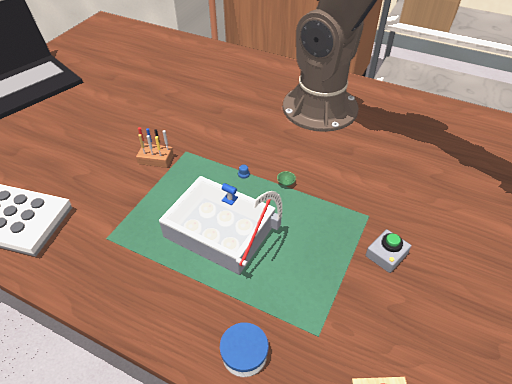

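View pics/side0.png

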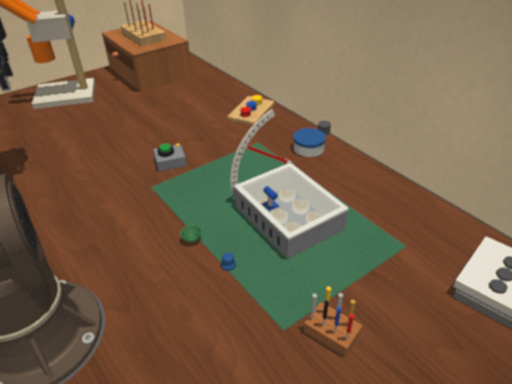

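Scene view: blue grip near (229,191), red pointer from (241,262) to (268,203), green button (393,240), loupe (244,172), dish (286,180). Side view: grip (270,196), button (166,149), pointer about (247,148) to (290,162).

```bash
cat > h.py <<'E'
import numpy as np,cv2
from scipy.spatial.transform import Rotation as R
def ray(f,uv):
    d=R.from_rotvec(f["attitude"]).as_matrix()@np.linalg.solve(f["intrinsics"],[uv[0],uv[1],1.]);return np.array(f["eye"]),d/np.linalg.norm(d)
def proj(f,p):
    q=f["intrinsics"]@(R.from_rotvec(f["attitude"]).as_matrix().T@(np.array(p)-f["eye"]));return q[:2]/q[2]
def onz(f,uv,z):
    e,d=ray(f,uv);return e+d*(z-e[2])/d[2]
def tri(rs):
    A=[np.eye(3)-np.outer(d,d) for e,d in rs];return np.linalg.solve(sum(A),sum(a@e for a,(e,d) in zip(A,rs)))
def mask(f,col,box):
    h=cv2.cvtColor(f["pixels"],cv2.COLOR_BGR2HSV);H,S,V=[h[...,i].astype(int) for i in range(3)]
    m={'blue':(H>100)&(H<130)&(S>120)&(V>60),'green':(H>50)&(H<85)&(S>130)&(V>90),'red':((H<6)|(H>174))&(S>150)&(V>110)}[col]
    o=np.zeros_like(m);x0,y0,x1,y1=box;o[y0:y1,x0:x1]=m[y0:y1,x0:x1];return o
E
python3 - <<'E'
import pickle;from h import *
F=pickle.load(open("f0.pkl","rb"));s,d=F["scene"],F["side"]
for n,f,c,b in [("grip",s,'blue',(215,178,245,208)),("grip",d,'blue',(255,180,285,215)),("btn",s,'green',(375,228,410,255)),("btn",d,'green',(155,140,180,160)),("ptr",s,'red',(225,190,290,270)),("ptr",d,'red',(235,140,300,170)),("loupe",d,'blue',(215,248,240,275)),("dish",d,'green',(175,220,210,250))]:
    m=mask(f,c,b);y,x=np.nonzero(m);print(n,len(x),x.mean(),y.mean(),x.min(),x.max(),y.min(),y.max(),"top",onz(f,(x.mean(),y.mean()),58))
a=s["pixels"][150:280,150:300];b=d["pixels"][95:255,140:360]
cv2.imwrite("pics/c1.png",cv2.resize(a,None,fx=5,fy=4.5,interpolation=2)[:590]);
a4=cv2.resize(a,None,fx=5,fy=5,interpolation=2)[:600];cv2.imwrite("pics/c1.png",a4[-600:])
cv2.imwrite("pics/c2.png",cv2.resize(b,None,fx=3.6,fy=3.6,interpolation=2))
E
```

```text
grip 180 228.98333333333332 193.03333333333333 222 237 183 204 top [515.68766876 -53.9553713   58.        ]
grip 128 270.4375 197.6328125 264 277 187 209 top [562.01108683 -11.12162429  58.        ]
btn 119 393.12605042016804 239.00840336134453 387 400 234 245 top [473.54013795 352.3879822   58.        ]
btn 62 164.75806451612902 147.03225806451613 160 170 144 150 top [467.61185439 345.14267208  58.        ]
ptr 160 254.34375 233.1625 239 269 200 265 top [600.14316737  60.64091116  58.        ]
ptr 100 268.21 154.25 248 289 146 162 top [671.53733247 137.60445289  58.        ]
loupe 181 227.98342541436463 261.3867403314917 222 235 253 269 top [ 368.44555043 -117.68538344   58.        ]<stdin>:4: RuntimeWarning: Mean of empty slice.
  ret = ret.dtype.type(ret / rcount)
Traceback (most recent call last):
ValueError: zero-size array to reduction operation minimum which has no identity
```

```bash
python3 - <<'E'
import pickle;from h import *
F=pickle.load(open("f0.pkl","rb"));s,d=F["scene"],F["side"]
a=s["pixels"][170:275,205:300];a=cv2.resize(a,None,fx=5.5,fy=5.5,interpolation=2);cv2.imwrite("pics/c1.png",a)
b=d["pixels"][95:255,140:360];cv2.imwrite("pics/c2.png",cv2.resize(b,None,fx=3.6,fy=3.6,interpolation=2))
E
```

```text
(no output)
```

View pics/c1.png

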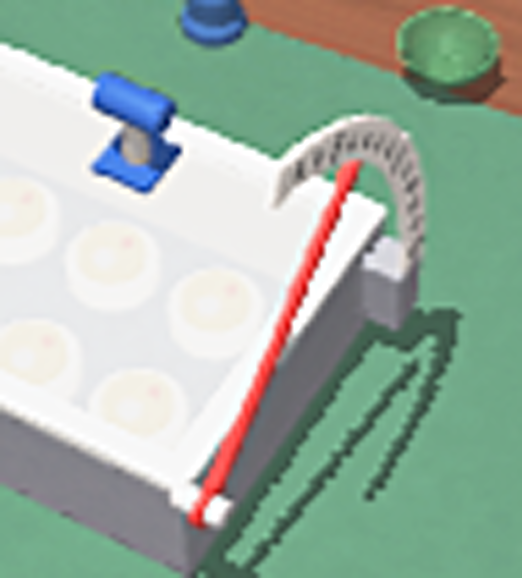

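View pics/c2.png

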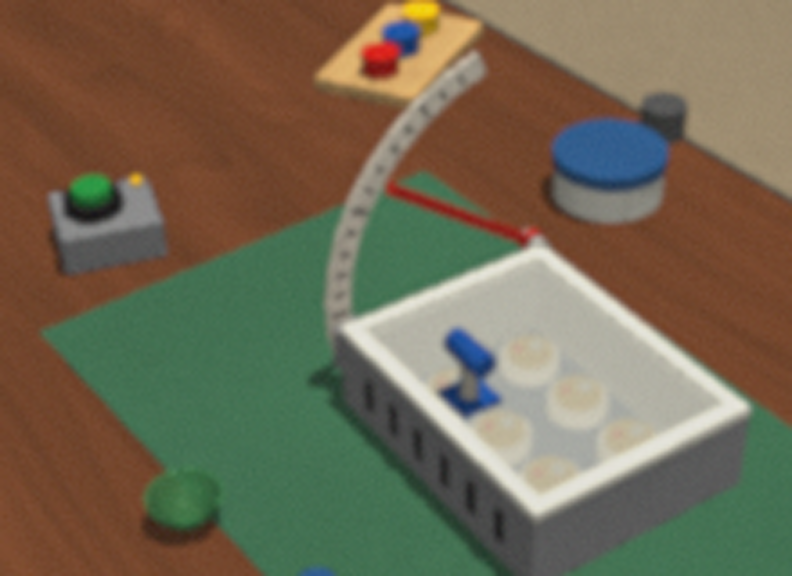

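c1: grip bar centre (229.5,188.5), pointer tip (268.6,200) and hinge end (240.8,263.6) in scene pixels. c2: grip bar (270.3,192.8), pointer tip (248.3,147), hinge end (287.2,161), case top corners (235.8,185.8), (289.2,236.7), (346.9,208.3), (290,163) in side pixels.

```bash
python3 - <<'E'
import pickle;from h import *
np.set_printoptions(precision=1,suppress=True)
F=pickle.load(open("f0.pkl","rb"));s,d=F["scene"],F["side"]
T=lambda a,b:tri([ray(s,a),ray(d,b)])
g=T((229.5,188.5),(270.3,192.8));tip=T((268.6,200),(248.3,147));hp=T((240.8,263.6),(287.2,161));b=T((393.3,238.7),(165.4,146.9))
print("grip",g,"tip",tip,"hinge",hp,"btn",b,onz(s,(393.1,239),58),onz(d,(165.4,146.9),58))
c=[onz(d,p,65) for p in[(235.8,185.8),(289.2,236.7),(346.9,208.3),(290,163)]];print(c, sum(c)/4)
e=c[0]-c[1]+c[3]-c[2];yaw=np.arctan2(-e[0],e[1]);print("yaw",yaw,"from grip->",np.linalg.norm(c[0]-c[1]),np.linalg.norm(c[3]-c[0]))
v=hp-tip;print("ptr yaw",np.arctan2(v[1],v[0]),np.arctan2(-v[2],np.hypot(v[0],v[1])),np.linalg.norm(v), np.arcsin((tip[2]-63)/150))
for y in(yaw,yaw-.03,yaw+.03):
  x=np.array([np.cos(y),np.sin(y),0]);Y=np.array([-x[1],x[0],0]);print(y,"hinge from grip",g+140*x-[0,0,40], "ptr hinge",g+140*x+121*Y)
E
```

```text
grip [538.1 -38.8 102.6] tip [567.8  80.8 151.7] hinge [688.4  74.7  62.3] btn [471.1 351.7  54.5] [473.5 352.3  58. ] [469.3 344.6  58. ]
[array([518.4,  70.1,  65. ]), array([ 507.3, -144.9,   65. ]), array([ 670.1, -155.3,   65. ]), array([684.5,  62.1,  65. ])] [595.1 -42.   65. ]
yaw -0.05887745119776387 from grip-> 215.23880666337095 166.30693219246334
ptr yaw -0.05099667982488097 0.637104630955923 150.3319512113094 0.6325810262126986
-0.05887745119776387 hinge from grip [677.8 -47.1  62.6] ptr hinge [684.9  73.7 102.6]
-0.08887745119776387 hinge from grip [677.5 -51.2  62.6] ptr hinge [688.3  69.3 102.6]
-0.028877451197763873 hinge from grip [678.  -42.9  62.6] ptr hinge [681.5  78.1 102.6]
```

```bash
cat >> h.py <<'E'
np.set_printoptions(precision=3,suppress=True)
def go(target,yaw=None,tilt=None):
    """turn+shift in tool axes to TCP target; yaw = world angle of tool y axis (tool down), mod pi"""
    from workcell import robot
    o=robot.observe();M=R.from_rotvec(o["orientation"]);T=M
    if yaw is not None:
        c=[]
        for a in(yaw,yaw+np.pi):
            y=np.array([np.cos(a),np.sin(a),0]);z=np.array([0,0,-1.]);c.append(R.from_matrix(np.c_[np.cross(y,z),y,z]))
        T=min(c,key=lambda r:(M.inv()*r).magnitude())
    print("t",o["time_s"],"tcp",o["tcp_pos"],"F",o["force"],"open",o["opening"],"ff",o["finger_force"],"q",o["joint_pos"])
    print("axes\n",M.as_matrix());print("turn",(M.inv()*T).as_rotvec(),"shift",M.inv().apply(np.array(target)-o["tcp_pos"]))
E
python3 -c "
from h import *
go((471,349,150),np.pi/2-0.055)"
```

```text
t 0.15 tcp [177.346 598.935 238.698] F [ 0.884 -0.54   0.229] open 85.44212817934873 ff 0.0 q [-1.386  0.435  0.025  1.574 -0.012  1.134 -0.075]
axes
 [[-0.959  0.284 -0.   ]
 [ 0.284  0.959 -0.001]
 [-0.    -0.001 -1.   ]]
turn [-0.001 -0.    -0.233] shift [-352.51  -156.191   88.93 ]
```

```bash
python3 -m jog '{"commands": [[[0,0,-0.05,-50,-22,10,0],[0,0,-0.1,-100,-45,20,0],[0,0,-0.15,-150,-67,30,0],[0,0,-0.2,-200,-89,40,0],[0,0,-0.233,-250,-111,50,0]]]}'; python3 -c "
from h import *
go((471,349,150),np.pi/2-0.055)"
```

```text
time_s: 0.78
tcp_pos: [386.7, 420.5, 188.9]
orientation: [-0.084, -3.14, 0.0]
force: [0.8, 0.7, -0.5]
opening: 0.3
finger_force: 0.0
t 0.775 tcp [386.724 420.542 188.929] F [ 0.798  0.671 -0.497] open 0.2742526540886574 ff 0.0 q [-0.945  0.395  0.033  1.773 -0.015  0.974  0.611]
axes
 [[-0.999  0.053 -0.   ]
 [ 0.053  0.999 -0.   ]
 [ 0.    -0.    -1.   ]]
turn [-0.    -0.     0.002] shift [-87.978 -66.938  38.925]
```

```bash
python3 -m jog '{"commands": [[[0,0,0,-44,-33,19,0],[0,0,0,-88,-67,39,0],[0,0,0,-88,-67,39,0]]]}'; python3 - <<'E'
from h import *
from workcell import grab_frame
f=grab_frame("wrist");cv2.imwrite("pics/w1.png",f["pixels"])
m=mask(f,'green',(0,0,512,384)).astype('uint8')
n,l,st,c=cv2.connectedComponentsWithStats(m)
for i in range(1,n):
    if st[i,4]>100: print(st[i],c[i],onz(f,c[i],58))
go((471,349,75))
print(proj(f,(471,349,58)))
E
```

```text
time_s: 1.15
tcp_pos: [473.1, 344.5, 148.5]
orientation: [-0.099, -3.14, 0.007]
force: [0.5, 1.1, -0.1]
opening: -0.2
finger_force: 0.0
[244 179  35  35 902] [261.866 197.006] [468.746 353.252  58.   ]
t 1.2 tcp [471.133 347.523 149.297] F [-1.033  0.938  0.672] open -0.29800337157172774 ff 0.0 q [-0.769  0.459  0.058  1.781 -0.031  0.904  0.814]
axes
 [[-0.998  0.06  -0.001]
 [ 0.06   0.998 -0.002]
 [ 0.001 -0.002 -1.   ]]
turn [0. 0. 0.] shift [ 0.16   1.624 74.294]
[257.093 199.753]
```

View pics/w1.png

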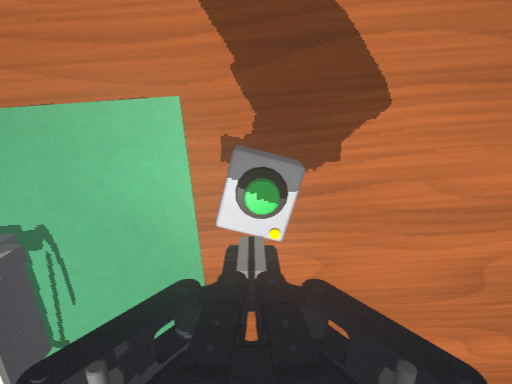

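Wrist view: the button is a disc at about (262,196), between the mat and the shadow, with the closed fingertips just below it at (252,245). The views agree to within a few mm.

```bash
python3 -m jog '{"commands": [[[0,0,0,1,3,40,0],[0,0,0,1,3,78,0],[0,0,0,1,3,78,0],[0,0,0,1,3,78,0]]]}'; python3 -m jog '{"commands": [[[0,0,0,0,0,5,0],[0,0,0,0,0,8,0],[0,0,0,0,0,11,0],[0,0,0,0,0,11,0],[0,0,0,0,0,11,0]]]}'
```

```text
time_s: 1.7
tcp_pos: [469.0, 354.4, 73.7]
orientation: [0.085, 3.14, 0.002]
force: [-0.1, 0.3, 0.2]
opening: 0.2
finger_force: 0.0
time_s: 2.33
tcp_pos: [469.4, 353.8, 61.8]
orientation: [0.086, 3.14, 0.002]
force: [1.2, 1.9, 3.6]
opening: 0.0
finger_force: 1.9
```

```bash
python3 -m jog '{"commands": [[[0,0,0,0,0,2,0],[0,0,0,0,0,3,0],[0,0,0,0,0,4,0],[0,0,0,0,0,4,0]]]}'
```

```text
time_s: 2.82
tcp_pos: [469.5, 353.9, 59.7]
orientation: [0.086, 3.139, 0.003]
force: [-5.0, -2.0, 29.2]
opening: -0.0
finger_force: 14.6
```

```bash
python3 -m jog '{"commands": [[[0,0,0,0,0,-20,0],[0,0,0,0,0,-60,0],[0,0,0,0,0,-110,0],[0,0,0,0,0,-160,0],[0,0,0,0,0,-210,0]]]}'; python3 - <<'E'
from h import *
from workcell import grab_frame
f=grab_frame("scene")
m=mask(f,'green',(375,225,410,255));y,x=np.nonzero(m);print(len(x),x.mean(),y.mean())
go((538,-39,260),np.pi/2-0.055)
E
```

```text
time_s: 3.45
tcp_pos: [468.3, 352.3, 268.2]
orientation: [-0.087, -3.139, 0.003]
force: [0.4, -0.4, -0.2]
opening: 0.4
finger_force: 0.0
121 393.1322314049587 239.0495867768595
t 3.5 tcp [470.579 354.1   275.254] F [2.168 1.359 5.849] open 0.20292961834693862 ff 0.0 q [-0.787  0.344  0.07   1.623 -0.026  1.169  0.804]
axes
 [[-0.998  0.055  0.006]
 [ 0.055  0.998  0.005]
 [-0.005  0.005 -1.   ]]
turn [ 0.005  0.005 -0.   ] shift [ -88.997 -388.84    13.716]
```

Button is back up. Now over to the grip, opening the hand.

```bash
python3 -m jog '{"commands": [[[0,0,0,-12,-50,0,0.5],[0,0,0,-24,-105,0,1],[0,0,0,-36,-160,0,1],[0,0,0,-50,-215,0,1],[0,0,0,-62,-270,0,1]]]}'; python3 -m jog '{"commands": [[[0,0,0,-12,-50,0,1],[0,0,0,-20,-90,0,1],[0,0,0,-27,-118,14,1],[0,0,0,-27,-118,14,1],[0,0,0,-27,-118,14,1]]]}';python3 - <<'E'
from h import *
from workcell import grab_frame
f=grab_frame("wrist");cv2.imwrite("pics/w2.png",f["pixels"])
m=mask(f,'blue',(0,0,512,384)).astype('uint8')
n,l,st,c=cv2.connectedComponentsWithStats(m)
for i in range(1,n):
    if st[i,4]>40: print(st[i],c[i],onz(f,c[i],103))
print(proj(f,(538,-39,103)))
go((538,-39,150),np.pi/2-0.055)
E
```

```text
time_s: 4.12
tcp_pos: [515.5, 78.0, 266.5]
orientation: [-0.087, -3.139, 0.001]
force: [1.9, 0.2, 0.5]
opening: 85.1
finger_force: 0.0
time_s: 4.75
tcp_pos: [536.1, -38.3, 252.8]
orientation: [-0.086, -3.139, -0.001]
force: [0.1, 1.0, -0.8]
opening: 85.5
finger_force: 0.0
[199  36  26  30 611] [211.272  50.453] [405.741 -68.64  103.   ]
[235 180  33  14 452] [251.137 186.504] [538.997 -38.782 103.   ]
[391 356  16  13 100] [397.35 361.57] [797.08 146.21 103.  ]
[250.885 185.626]
t 4.8 tcp [536.302 -37.882 253.114] F [ 1.09  -0.521  0.402] open 85.64195607799866 ff 0.0 q [-0.222  0.28   0.247  1.782 -0.077  1.09   1.569]
axes
 [[-0.999  0.053 -0.001]
 [ 0.053  0.999  0.001]
 [ 0.001  0.    -1.   ]]
turn [ 0.    -0.001  0.002] shift [ -1.833  -1.077 103.112]
```

View pics/w2.png

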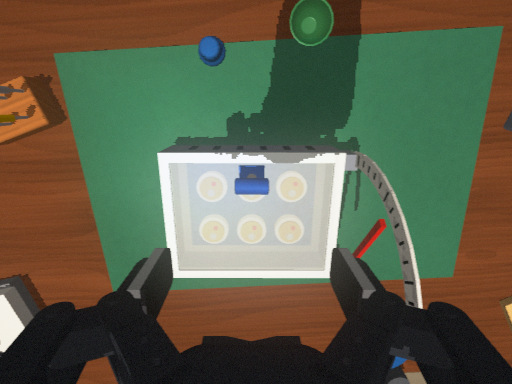

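The grip sits at (251,186), aligned with the jaws; the wrist view agrees to 1 mm with the triangulation.

```bash
python3 -m jog '{"commands": [[[0,0,0,-2,-1,50,1],[0,0,0,-2,-1,95,1],[0,0,0,-2,-1,135,1],[0,0,0,-2,-1,160,1],[0,0,0,-2,-1,163,1]]]}'; python3 -c "
from h import *
go((538.5,-39,90),np.pi/2-0.055)"
```

```text
time_s: 5.42
tcp_pos: [537.4, -38.9, 89.0]
orientation: [-0.083, -3.137, -0.0]
force: [-0.1, 0.0, 0.1]
opening: 85.3
finger_force: 0.0
t 5.425 tcp [537.41  -38.883  89.016] F [-0.08   0.019  0.082] open 85.30742957367654 ff 0.0 q [-0.178  0.478  0.206  1.959 -0.143  0.722  1.631]
axes
 [[-0.999  0.053 -0.003]
 [ 0.053  0.999  0.   ]
 [ 0.003  0.    -1.   ]]
turn [ 0.    -0.003  0.002] shift [-1.092 -0.059 -0.988]
```

```bash
python3 -m jog '{"commands": [[[0,0,0,-1,0,0,0.5],[0,0,0,-1,0,0,0.3],[0,0,0,-1,0,0,0],[0,0,0,-1,0,0,0],[0,0,0,-1,0,0,0]]]}'; python3 - <<'E'
from h import *
go((538.5,-39,90),np.pi/2-0.055)
a=-0.055
for t in np.arange(0,.64,.1).tolist()+[.635]:
    f=-140*np.cos(t)+40*np.sin(t)+140; u=140*np.sin(t)+40*np.cos(t)-40
    print(round(t,3),"forward",round(f,1),"up",round(u,1))
E
```

```text
time_s: 6.05
tcp_pos: [540.5, -38.2, 91.9]
orientation: [0.084, 3.138, 0.004]
force: [-2.2, 7.2, 10.4]
opening: 34.6
finger_force: 59.2
t 6.05 tcp [540.466 -38.202  91.91 ] F [-2.232  7.249 10.369] open 34.639844089747655 ff 59.24693942070007 q [-0.178  0.475  0.205  1.954 -0.145  0.724  1.631]
axes
 [[-0.999  0.054  0.002]
 [ 0.054  0.999  0.002]
 [-0.002  0.003 -1.   ]]
turn [0.003 0.002 0.001] shift [ 1.925 -0.908  1.903]
0.0 forward 0.0 up 0.0
0.1 forward 4.7 up 13.8
0.2 forward 10.7 up 27.0
0.3 forward 18.1 up 39.6
0.4 forward 26.6 up 51.4
0.5 forward 36.3 up 62.2
0.6 forward 47.0 up 72.1
0.635 forward 51.0 up 75.2
```

```bash
python3 -m jog '{"commands": [[[0,0,0,-2.2,0,-7,0],[0,0,0,-4.7,0,-13.8,0],[0,0,0,-7.6,0,-20.5,0],[0,0,0,-10.7,0,-27,0],[0,0,0,-14.2,0,-33.4,0]]]}'; python3 -c "
from h import *
go((538.5,-39,90),np.pi/2-0.055)"
```

```text
time_s: 6.68
tcp_pos: [553.9, -38.9, 123.9]
orientation: [0.084, 3.14, 0.003]
force: [2.7, 6.3, -8.1]
opening: 34.9
finger_force: 60.4
t 6.675 tcp [553.893 -38.936 123.916] F [ 2.741  6.284 -8.133] open 34.875931679532776 ff 60.42984902858734 q [-0.185  0.45   0.218  1.892 -0.133  0.813  1.621]
axes
 [[-0.999  0.053  0.   ]
 [ 0.053  0.999  0.002]
 [-0.     0.002 -1.   ]]
turn [0.002 0.    0.002] shift [15.37  -0.953 33.914]
```

```bash
python3 -m jog '{"commands": [[[0,0,0,-4.7,0,-7.4,0],[0,0,0,-9.7,0,-14.5,0],[0,0,0,-15.2,0,-21.3,0],[0,0,0,-21.1,0,-27.8,0],[0,0,0,-27.4,0,-33.9,0]]]}'; python3 -m jog '{"commands": [[[0,0,0,-4.5,0,-4,0],[0,0,0,-9.4,0,-7.9,0],[0,0,0,-9.4,0,-7.9,0],[0,0,0,-9.4,0,-7.9,0]]]}'; python3 - <<'E'
import pickle;from h import *
from workcell import grab_frame
go((538.5,-39,90),np.pi/2-0.055)
F={n:grab_frame(n) for n in("scene","side","wrist")};pickle.dump(F,open("f1.pkl","wb"))
a=cv2.resize(F["scene"]["pixels"][150:275,180:300],None,fx=4.5,fy=4.5,interpolation=2)
b=cv2.resize(F["side"]["pixels"][100:255,210:360],None,fx=3.63,fy=3.63,interpolation=2)
cv2.imwrite("pics/d1.png",a);cv2.imwrite("pics/d2.png",b)
E
```

```text
time_s: 7.3
tcp_pos: [580.2, -40.4, 157.3]
orientation: [-0.084, -3.138, -0.003]
force: [0.9, 5.1, -8.3]
opening: 34.5
finger_force: 60.5
time_s: 7.8
tcp_pos: [589.4, -40.9, 165.1]
orientation: [-0.083, -3.138, -0.003]
force: [-0.2, 5.4, -6.3]
opening: 34.9
finger_force: 60.5
t 7.8 tcp [589.351 -40.892 165.061] F [-0.191  5.412 -6.263] open 34.93050007358761 ff 60.46910226345062 q [-0.184  0.453  0.231  1.762 -0.127  0.943  1.617]
axes
 [[-0.999  0.053 -0.002]
 [ 0.053  0.999  0.002]
 [ 0.002  0.002 -1.   ]]
turn [ 0.002 -0.002  0.002] shift [50.696 -0.968 75.183]
```

View pics/d1.png

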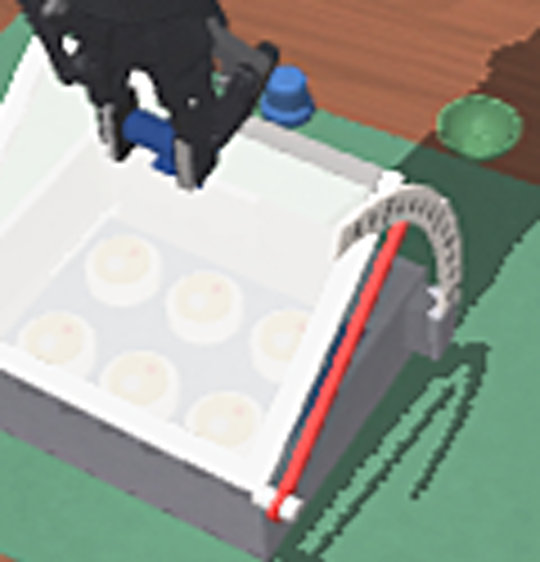

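View pics/d2.png

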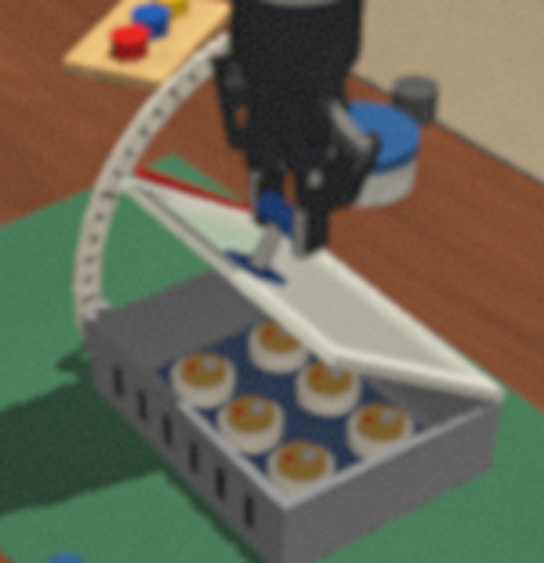

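d1: cover's front-left corner at about (268.4,189.6) scene px, just above the pointer tip (269.5,200). d2: corner at (245.3,149.6), pointer tip (248.5,148) side px; cover is near the mark. Now fit the angles.

```bash
python3 - <<'E'
import pickle;from h import *
F0=pickle.load(open("f0.pkl","rb"));F1=pickle.load(open("f1.pkl","rb"))
yaw=-.055;x=np.array([np.cos(yaw),np.sin(yaw),0]);Y=np.array([-x[1],x[0],0])
for g in [(538.5,-39,103)]:
  H=np.array(g)+140*x-[0,0,40];print("H",H)
  for yy in(-.015,0,.015):
    a=yaw+yy;X=np.array([np.cos(a),np.sin(a),0]);Yy=np.array([-X[1],X[0],0])
    for n,F,b in[("scene",F0,(225,190,290,270)),("side",F0,(235,140,300,170)),("scene",F1,(225,190,290,275))]:
      f=F[n];v,u=np.nonzero(mask(f,'red',b));P=[]
      for p in zip(u+.5*0,v):
        e,d=ray(f,p);P.append(e+d*((H-e)@Yy+121)/(d@Yy)-H)
      P=np.array(P);q=np.c_[-P@X,P[:,2]].astype('float32')
      vx,vz,x0,z0=cv2.fitLine(q,cv2.DIST_HUBER,0,.01,.01).ravel()
      r=np.hypot(*q.T);far=q[r>120].mean(0);print(yy,n,"angle",np.arctan(vz/vx),"line offset at hinge",z0-vz/vx*x0,"polar far",np.arctan2(far[1],far[0]),"reach",r.max())
c=tri([ray(F1["scene"],(268.4,189.6)),ray(F1["side"],(245.3,149.6))]);v=c-H;print("corner",-v@x,v@Y,v[2],np.arctan2(v[2],-v@x))
# chord angle and tcp polar angle about hinge
p0=np.array([540.47,-38.2,91.91]);p1=np.array([589.35,-40.89,165.06]);print("cover chord",2*np.arcsin(np.linalg.norm((p1-p0)[[0,2]])/2/145.6))
E
```

```text
H [678.288 -46.696  63.   ]
-0.015 scene angle 0.6473495 line offset at hinge 2.7992134 polar far 0.6706382 reach 148.48557
-0.015 side angle 0.63150555 line offset at hinge 0.23854065 polar far 0.6361676 reach 150.2463
-0.015 scene angle 0.66140497 line offset at hinge 4.7164116 polar far 0.69193935 reach 148.48557
0 scene angle 0.60676897 line offset at hinge 4.5558624 polar far 0.64357215 reach 147.13885
0 side angle 0.6345231 line offset at hinge 1.5722046 polar far 0.647036 reach 150.48827
0 scene angle 0.6254231 line offset at hinge 6.060684 polar far 0.6654117 reach 147.13885
0.015 scene angle 0.56711555 line offset at hinge 5.822132 polar far 0.61358845 reach 145.95464
0.015 side angle 0.6374195 line offset at hinge 2.914215 polar far 0.65778196 reach 150.77182
0.015 scene angle 0.58690155 line offset at hinge 7.332939 polar far 0.6369873 reach 145.95464
corner 136.2897142570058 108.08004727197566 96.31098754557016 0.615184229154657
cover chord 0.6138383025344215
```

```bash
python3 -m jog '{"commands": [[[0,0,0,-1.2,0,-1,0],[0,0,0,-2.4,0,-2,0],[0,0,0,-2.4,0,-2,0],[0,0,0,-2.4,0,-2,0]]]}'; python3 - <<'E'
import pickle;from h import *
from workcell import grab_frame,robot
p0=np.array([540.47,-38.2,91.91]);p1=robot.observe()["tcp_pos"];print(p1,"cover chord",2*np.arcsin(np.linalg.norm((p1-p0)[[0,2]])/2/145.6))
F={n:grab_frame(n) for n in("scene","side")};pickle.dump(F,open("f2.pkl","wb"))
for f,b in((F["scene"],(200,160,235,190)),(F["side"],(278,150,300,172))):
    v,u=np.nonzero(mask(f,'blue',b));print(len(u),u.mean(),v.mean())
yaw=-.055;x=np.array([np.cos(yaw),np.sin(yaw),0]);Y=np.array([-x[1],x[0],0]);H=np.array([678.3,-46.7,63])
for t in(.59,.61,.635,.66):
    c,s=np.cos(t),np.sin(t);P=lambda r,y,h:H+x*(-r*c+h*s)+Y*y+[0,0,r*s+h*c]
    print(t,[(proj(F[n],P(170,110,3)),proj(F[n],P(150,121,0))) for n in F])
a=cv2.resize(F["scene"]["pixels"][175:270,230:300],None,fx=6,fy=6,interpolation=2)[:480]
b=cv2.resize(F["side"]["pixels"][130:210,230:300],None,fx=6,fy=6,interpolation=2)
cv2.imwrite("pics/e.png",np.hstack([a[:480],b[:480]])[:480,:800])
E
```

```text
time_s: 8.45
tcp_pos: [591.6, -41.0, 166.8]
orientation: [-0.083, -3.138, -0.003]
force: [0.0, 5.0, -6.7]
opening: 34.8
finger_force: 60.4
[591.592 -41.036 166.84 ] cover chord 0.6335367189704075
93 212.70967741935485 180.08602150537635
71 286.0281690140845 156.56338028169014
0.59 [(array([269.228, 189.026]), array([270.252, 199.303])), (array([243.019, 149.19 ]), array([246.067, 149.926]))]
0.61 [(array([268.822, 188.736]), array([269.905, 199.055])), (array([243.687, 147.922]), array([246.631, 148.826]))]
0.635 [(array([268.292, 188.41 ]), array([269.453, 198.777])), (array([244.553, 146.344]), array([247.362, 147.457]))]
0.66 [(array([267.739, 188.126]), array([268.981, 198.537])), (array([245.453, 144.774]), array([248.122, 146.095]))]
```

View pics/e.png

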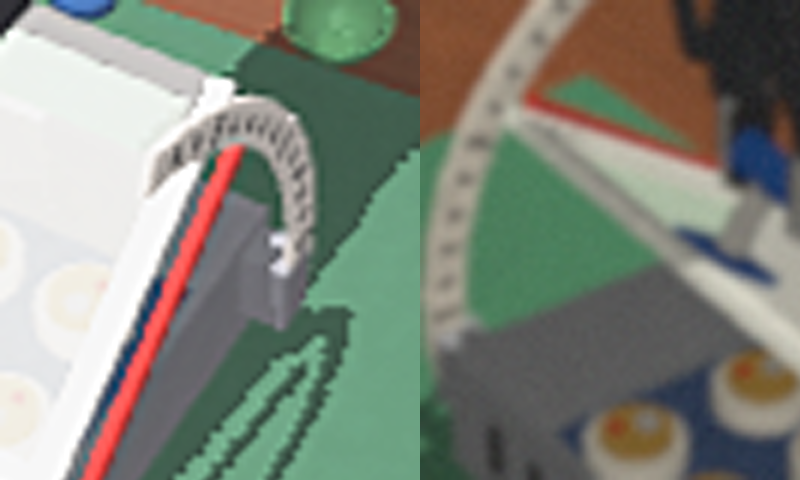

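e.png: left, cover edge and red pointer run side by side with a thin gap, tip (269,199); right, cover corner (244.6,148.2), pointer tip (247.4,146.3). The corner may still be a bit low, so I'll fit both edges as lines and compare the slopes.

```bash
cat > fit.py <<'E'
import pickle;from h import *
yaw=-.055;H=np.array([678.3,-46.7,63])
def fit(f,pts,y,a):
    X=np.array([np.cos(a),np.sin(a),0]);Y=np.array([-X[1],X[0],0]);q=[]
    for p in pts:
        e,d=ray(f,p);w=e+d*((H-e)@Y+y)/(d@Y)-H;q.append((-w@X,w[2]))
    vx,vz,x0,z0=cv2.fitLine(np.float32(q),cv2.DIST_HUBER,0,.01,.01).ravel();return round(float(np.arctan(vz/vx)),4),round(float((z0-vz/vx*x0)*vx/np.hypot(vx,vz)),1)
def redness(f): p=f["pixels"].astype(float);return p[...,2]-np.maximum(p[...,0],p[...,1])
for name in("f1.pkl","f2.pkl"):
    F=pickle.load(open(name,"rb"));f=F["scene"];red=redness(f);g=f["pixels"].min(2).astype(float)
    rp=[];wp=[]
    for v in range(206,254):
        w=np.clip(red[v,225:290]-40,0,None);c=225+(w*np.arange(65)).sum()/w.sum();rp.append((c,v))
        k=int(c)-4
        while k>225 and g[v,k]<205:k-=1   # first white pixel left of the bar
        j=k+(g[v,k]-190)/(max(g[v,k]-g[v,k+1],1));wp.append((j,v))
    for dy in(-.01,0,.01): print(name,"scene",dy,"ptr",fit(f,rp,121,yaw+dy),"cover",fit(f,wp,110,yaw+dy))
    if name=="f2.pkl": print(np.array(rp)[::8],np.array(wp)[::8])
    f=F["side"];red=redness(f);rp=[]
    for u in range(250,274):
        w=np.clip(red[138:170,u]-30,0,None);rp.append((u,138+(w*np.arange(32)).sum()/w.sum()))
    print("side ptr",fit(f,rp,121,yaw))
    if name=="f2.pkl":
        for u in(250,256,262,268): print(u,round(float(np.array(rp)[u-250,1]),2),[tuple(map(int,f["pixels"][v,u])) for v in range(145,162)])
E
python3 fit.py
```

```text
f1.pkl scene -0.01 ptr (0.6651, 3.2) cover (0.6203, 1.4)
f1.pkl scene 0 ptr (0.6411, 4.0) cover (0.5962, 2.0)
f1.pkl scene 0.01 ptr (0.616, 4.8) cover (0.5712, 2.7)
side ptr (0.4125, 38.1)
f2.pkl scene -0.01 ptr (0.665, 3.2) cover (0.635, 1.7)
f2.pkl scene 0 ptr (0.6409, 4.0) cover (0.611, 2.4)
f2.pkl scene 0.01 ptr (0.6159, 4.8) cover (0.5862, 3.0)
[[265.544 206.   ]
 [262.15  214.   ]
 [258.565 222.   ]
 [255.322 230.   ]
 [251.88  238.   ]
 [248.463 246.   ]] [[261.298 206.   ]
 [257.657 214.   ]
 [254.24  222.   ]
 [250.863 230.   ]
 [247.247 238.   ]
 [243.565 246.   ]]
side ptr (0.415, 41.9)
250 145.33 [(64, 90, 131), (58, 79, 143), (49, 61, 150), (93, 100, 167), (134, 146, 175), (149, 160, 168), (134, 144, 146), (130, 141, 143), (137, 147, 148), (136, 150, 147), (131, 149, 137), (117, 141, 116), (98, 130, 89), (90, 126, 75), (92, 126, 73), (93, 129, 76), (92, 127, 74)]
256 144.52 [(94, 129, 75), (93, 128, 79), (85, 119, 101), (66, 92, 129), (55, 66, 147), (92, 98, 160), (139, 149, 177), (162, 174, 182), (164, 178, 178), (158, 172, 173), (147, 158, 159), (127, 138, 139), (130, 141, 141), (135, 147, 149), (136, 150, 147), (133, 148, 138), (116, 139, 116)]
262 144.46 [(73, 105, 103), (90, 123, 86), (94, 129, 78), (96, 129, 76), (87, 121, 88), (73, 101, 120), (62, 75, 146), (98, 106, 164), (150, 161, 188), (176, 188, 195), (176, 190, 192), (173, 187, 188), (170, 189, 185), (162, 185, 171), (152, 174, 161), (137, 153, 145), (128, 140, 138)]
268 145.51 [(52, 76, 129), (50, 78, 129), (48, 78, 127), (57, 87, 126), (72, 102, 113), (87, 119, 96), (89, 123, 89), (78, 107, 117), (64, 83, 148), (99, 107, 169), (148, 160, 186), (177, 191, 198), (172, 186, 188), (170, 186, 187), (171, 191, 185), (165, 188, 176), (162, 186, 171)]
```

```bash
python3 - <<'E'
import pickle;from h import *
F=pickle.load(open("f2.pkl","rb"));f=F["side"];F0=pickle.load(open("f0.pkl","rb"))["side"]
yaw=-.055;H=np.array([678.3,-46.7,63]);x=np.array([np.cos(yaw),np.sin(yaw),0]);Y=np.array([-x[1],x[0],0])
def row(n,t,y,h,u,r0=175,r1=60):
    c,s=np.cos(t),np.sin(t);P=[proj(n,H+x*(-r*c+h*s)+Y*y+[0,0,r*s+h*c]) for r in(r0,r1)]
    return round(float(np.interp(u,[P[0][0],P[1][0]],[P[0][1],P[1][1]])),2)
U=(252,256,262,268)
for t in(.59,.605,.62,.635,.65): print(t,"cover top outer",[row(f,t,110,3,u) for u in U],"bar far-top",[row(f,t,123.5,4,u) for u in U],"bar near-top",[row(f,t,118.5,4,u) for u in U],"bar near-bot",[row(f,t,118.5,-4,u) for u in U])
for g,l in((F0,"f0"),(f,"f2")):
  for u in U:
    p=g["pixels"][140:162,u].astype(float);a=p[:,2]-p[:,1]; print(l,u,"R-G",a.astype(int),"G",p[:,1].astype(int))
E
```

```text
0.59 cover top outer [151.72, 152.84, 154.53, 156.22] bar far-top [149.63, 150.78, 152.49, 154.21] bar near-top [150.24, 151.38, 153.09, 154.8] bar near-bot [153.56, 154.67, 156.33, 158.0]
0.605 cover top outer [150.82, 152.04, 153.87, 155.7] bar far-top [148.81, 150.05, 151.91, 153.76] bar near-top [149.39, 150.63, 152.47, 154.32] bar near-bot [152.75, 153.95, 155.76, 157.56]
0.62 cover top outer [149.91, 151.22, 153.2, 155.17] bar far-top [147.97, 149.3, 151.3, 153.3] bar near-top [148.52, 149.85, 151.84, 153.83] bar near-bot [151.92, 153.22, 155.17, 157.11]
0.635 cover top outer [148.97, 150.39, 152.51, 154.63] bar far-top [147.11, 148.54, 150.69, 152.83] bar near-top [147.63, 149.06, 151.2, 153.33] bar near-bot [151.08, 152.47, 154.56, 156.65]
0.65 cover top outer [148.01, 149.53, 151.8, 154.07] bar far-top [146.23, 147.76, 150.05, 152.35] bar near-top [146.72, 148.25, 150.53, 152.82] bar near-bot [150.21, 151.71, 153.94, 156.18]
f0 252 R-G [ 48  47  48  39  10 -14   8  59 100  90  46  -9 -40 -49 -47 -47 -46 -49
 -48 -48 -48 -49] G [ 71  73  71  78  93 105  98  71  35  38  69 103
[... 707 characters left out ...]
 -12
 -31 -45 -54 -53] G [ 76  75  77  87 101 116 105  77  71 121 155 150 139 133 143 151 151 140
 135 128 126 126]
f2 256 R-G [ 53  47  18 -22 -48 -54 -49 -18  37  81  62  28   8   0   1   1   1   0
   2  -3 -10 -23] G [ 78  83 100 117 128 129 128 119  92  66  98 149 174 178 172 158 138 141
 147 150 148 139]
f2 262 R-G [ 51  52  51  48  30  -2 -37 -51 -53 -33  19  71  58  27   7   2   1  -4
 -14 -13  -8  -2] G [ 76  77  77  79  92 105 123 129 129 121 101  75 106 161 188 190 187 189
 185 174 153 140]
f2 268 R-G [ 47  48  50  51  51  53  51  49  39  11 -23 -34  10  65  62  26   7   2
   1  -6 -12 -15] G [ 75  75  76  74  74  76  78  78  87 102 119 123 107  83 107 160 191 186
 186 191 188 186]
```

```bash
python3 - <<'E'
import pickle;from h import *
f=pickle.load(open("f2.pkl","rb"))["scene"]
yaw=-.055;H=np.array([678.3,-46.7,63]);x=np.array([np.cos(yaw),np.sin(yaw),0]);Y=np.array([-x[1],x[0],0])
def col(t,y,h,v):
    c,s=np.cos(t),np.sin(t);P=[proj(f,H+x*(-r*c+h*s)+Y*y+[0,0,r*s+h*c]) for r in(165,10)]
    return round(float(np.interp(v,[P[0][1],P[1][1]],[P[0][0],P[1][0]])),2)
V=(206,214,222,230,238,246)
for t in(.605,.62,.635,.65): print(t,*[(n,[col(t,y,h,v) for v in V]) for n,y,h in(("ctop",110,3),("cbot",110,-2),("barL",118.5,4),("barR",123.5,-4))],sep="\n ")
for v in V: print(v,[tuple(map(int,f["pixels"][v,u])) for u in range(int(261-(v-206)*.44)-4,int(266-(v-206)*.43)+5)],int(261-(v-206)*.44)-4)
E
```

```text
0.605
 ('ctop', [261.31, 257.76, 254.22, 250.67, 247.13, 243.58])
 ('cbot', [262.09, 258.55, 255.01, 251.46, 247.92, 244.37])
 ('barL', [265.15, 261.61, 258.07, 254.54, 251.0, 247.46])
 ('barR', [268.73, 265.2, 261.67, 258.13, 254.6, 251.06])
0.62
 ('ctop', [261.0, 257.5, 254.0, 250.5, 247.0, 243.5])
 ('cbot', [261.79, 258.29, 254.79, 251.29, 247.8, 244.3])
 ('barL', [264.85, 261.35, 257.86, 254.36, 250.87, 247.37])
 ('barR', [268.43, 264.94, 261.45, 257.96, 254.47, 250.97])
0.635
 ('ctop', [260.7, 257.24, 253.79, 250.34, 246.88, 243.43])
 ('cbot', [261.49, 258.03, 254.58, 251.13, 247.67, 244.22])
 ('barL', [264.54, 261.09, 257.64, 254.19, 250.74, 247.29])
 ('barR', [268.12, 264.68, 261.23, 257.78, 254.33, 250.89])
0.65
 ('ctop', [260.39, 256.98, 253.58, 250.17, 246.76, 243.35])
 ('cbot', [261.18, 257.78, 254.37, 250.96, 247.55, 244.14])
 ('barL', [264.24, 260.83, 257.42, 254.02, 250.61, 247.2])
 ('barR', [267.82, 264.42, 261.01, 257.61, 254.2, 250.8])
206 [(255, 255, 255), (251, 251, 251), (250, 250, 250), (255, 255, 255), (224, 226, 227), (120, 114, 110), (123, 115, 93), (106, 106,
[... 606 characters left out ...]
7), (247, 247, 247), (248, 248, 248), (252, 252, 252), (253, 255, 255), (180, 187, 193), (120, 111, 103), (101, 69, 24), (93, 89, 255), (94, 99, 255), (67, 69, 241), (44, 46, 151), (113, 108, 113), (120, 115, 108)] 246
238 [(248, 248, 248), (247, 247, 247), (247, 247, 248), (250, 250, 250), (255, 255, 255), (226, 229, 231), (109, 90, 80), (101, 66, 33), (97, 76, 153), (91, 92, 255), (84, 89, 255), (49, 52, 202), (73, 70, 113), (103, 98, 97), (106, 100, 97)] 242
246 [(247, 247, 247), (247, 247, 247), (248, 248, 248), (253, 253, 253), (255, 255, 255), (152, 145, 140), (105, 88, 75), (122, 114, 88), (103, 103, 238), (90, 94, 255), (72, 76, 253), (49, 50, 169), (96, 91, 102), (110, 105, 98)] 239
```

Estimates (grip chord, side-view gap, scene slopes) put the cover about 0.01 to 0.015 rad below the mark, so nudge it up slightly and hold.

```bash
python3 -m jog '{"commands": [[[0,0,0,-0.7,0,-0.5,0],[0,0,0,-1.4,0,-1.1,0],[0,0,0,-1.4,0,-1.1,0],[0,0,0,-1.4,0,-1.1,0],[0,0,0,-1.4,0,-1.1,0]]]}'; python3 - <<'E'
import pickle;from h import *
from workcell import grab_frame,robot
p0=np.array([540.47,-38.2,91.91]);p1=robot.observe()["tcp_pos"];print(p1,"cover chord",2*np.arcsin(np.linalg.norm((p1-p0)[[0,2]])/2/145.6))
g=grab_frame("side")
for u in(252,256,262,268):
    p=g["pixels"][144:158,u].astype(float);print(u,(p[:,2]-p[:,1]).astype(int),p[:,1].astype(int))
f=grab_frame("scene");v,u=np.nonzero(mask(f,'red',(225,190,290,275)));f1=pickle.load(open("f1.pkl","rb"))["scene"];v1,u1=np.nonzero(mask(f1,'red',(225,190,290,275)));print(u.mean(),v.mean(),u1.mean(),v1.mean())
E
```

```text
time_s: 9.18
tcp_pos: [593.0, -41.1, 167.9]
orientation: [-0.083, -3.138, -0.003]
force: [0.7, 6.0, -7.5]
opening: 34.5
finger_force: 60.4
[593.026 -41.11  167.914] cover chord 0.6458196351614472
252 [ 13 -17  10  65  64  31   9   1   0   1   2  -3 -14 -33] [104 115 105  81  98 144 158 143 133 147 157 155 144 134]
256 [-48 -57 -48 -19  39  64  37  10   2   1   2   1   1   1] [128 131 127 118  91  90 141 177 176 168 154 141 145 155]
262 [ 32  -3 -38 -54 -54 -32  21  58  44  19   7   1  -4  -7] [ 91 110 123 129 128 122 102  95 132 172 186 189 191 183]
268 [ 50  49  52  50  39  14 -25 -34  11  63  49  19   5   1] [ 78  77  75  77  86 100 117 120 108  91 127 170 185 188]
254.7289719626168 231.43457943925233 254.7289719626168 231.43457943925233
```

```bash
python3 -c "
from workcell import robot
print(robot.close_job())"
```

```text
the job is handed in; nothing more can be done
None
```

The job is handed in: I pushed the purge button until it bottomed out and saw it spring back. I then lifted the cover to about 0.645 rad, against a pointer reading of 0.635–0.645 rad, and the gripper is still holding it there.

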